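# Eject an end cap and trap it on the lane

## Task

On the small ejector jig, press the red button down with one finger so that the spring pops the orange end cap out of its nest, and with the other finger, already reaching into the lane beside the button, trap the cap on the yellow stretch before it runs off into the green tray. Do not pick up or lift the cap, and leave the white cap, the tape roll and the screwdriver alone. Finish while holding: the program ends with one finger still keeping the button down and the other still stopping the cap, which is at rest on the lane.

Things in the scene. Friction and masses are not known exactly. Their poses are not given: they have to be found in the camera images.
- jig: Spring ejector jig on a grey base plate 277 x 130 x 12 mm, fixed. Origin at table level, midway between the button's axis and the trap point; x is the way the cap is shot along the lane, z up. In this frame (mm): button axis at (0, -30); lane centre line y = 30, floor 30 high, x = -120 to 35. Blue block and steel spring tube beyond x = -120, at most 57 high. Black button housing 42 x 36, 36 high.
- eject (a joint): Travel of the red button, m: 0 up, 0.012 fully down (hold it at least 0.008 down). It springs back; about 2.5 N to start, 5 N fully down, plus up to 2.5 N of rubbing. A steel gate tooth in front of the cap sinks with it; after about 7 mm of travel the cap is let go and a spring plunger drives it down the lane with about 2 N, off the end in about 0.6 s unless stopped.
- button_top (a point): Centre of the flat top of the red round button (30 mm diameter), 52 mm above the table when up, 40 mm when fully down; moves with the button.
- trap_point (a point): On the lane floor (30 mm above the table) straight across from the button, 60 mm from its axis, at (0, 30) in the jig frame. A finger here with its tip 8 to 20 mm above the floor stops the cap, which the plunger goes on pressing against it. A fingertip level with one on the fully pressed button is 10 mm above the lane floor, 4 mm above the guide rails (6 mm high, 31 mm apart).
- lane_end (a point): Open end of the lane, on its floor, 30 mm above the table, at (35, 30) mm in the jig frame. The yellow stretch runs from 5 to 100 mm before it. Beyond it lies the green catch tray, 22 mm high, in which the cap must not land.
- endcap: Orange plastic rail end cap, a block 30 mm along the lane x 28 mm wide x 28 mm tall, about 50 g, loose. Origin at the centre of its underside, x along the lane. Starts in the nest at (-80, 30, 30) mm in the jig frame, between blue cheeks 52 mm high, 6 mm thick, from x = -100 to -70.
- sparecap: White end cap of the same size standing loose on the jig's base plate near the nest, on the button's side. Origin at the centre of its underside. Leave alone.
- tape: Red roll of edging tape lying flat on the table, 84 mm diameter, 24 mm tall. Origin at the centre of its underside. Leave alone.
- driver: Screwdriver 160 mm long lying on the table on the button's side of the jig. Leave alone.
Things that resemble listed ones, but are neither listed nor needed, are in the scene too. There is more than one size of the endcap; the one meant has the size given above.

How it is judged (in metres and radians):
On the way, in this order (a step that is already met when the one before it is completed fails the run):
1. a finger starts to press the red button (value of joint eject above 0.003 m and contact force between the fingers and eject above 0.3 N).
2. the cap has popped out and is stopped on the yellow stretch by a finger while the button is held down (x of endcap in the frame of jig between -0.05 and 0.013 m and contact force between the fingers and endcap above 0.2 N and value of joint eject above 0.008 m and contact force between the fingers and eject above 0.5 N), for 0.3 s.
At the end, for the whole second after the job is handed in: A finger holds the button at least 8 mm down (over 0.5 N); a finger presses on the cap (over 0.2 N), which lies flat and still on the lane (height within 5 mm, sideways 8 mm, tilt 0.15 rad, 0.02 m/s) with its centre from 50 mm before to 13 mm past the trap point, on the yellow (all of step 2 and y of endcap in the frame of jig between 0.022 and 0.038 m and z of endcap in the frame of jig between 0.026 and 0.035 m and angle between endcap's own z axis and vertical below 0.15 rad and linear speed of endcap below 0.02 m/s); the arm keeps its last pose, push and grip.
It fails at once if the orange cap is lifted off the lane (12 mm) (z of endcap in the frame of jig above 0.042 m).
It fails at once if the orange cap runs off the lane (x of endcap in the frame of jig above 0.03 m or z of endcap in the frame of jig below 0.02 m).
It fails at once if the white cap is disturbed (moved 15 mm) (distance of sparecap from where it was at the start of the episode above 0.015 m).
It fails at once if the tape roll is disturbed (moved 15 mm) (distance of tape from where it was at the start of the episode above 0.015 m).
It fails at once if the screwdriver is disturbed (moved 15 mm) (distance of driver from where it was at the start of the episode above 0.015 m).
It also fails if it takes over 29 s, if anything falls off the work surface, if the arm or the gripper's body presses on something with over 40 N, if the wrist force passes 120 N, or if a joint passes its speed limit or range.

## Robot

A 6-joint arm with a two-finger parallel gripper is mounted at the origin on the work surface. World frame = base frame: x ahead of the robot, y to its left, z up, the work surface at z = 0. Lengths are in mm, angles in rad, forces in N, time in s.
With the tool pointing down it reaches from about 300 to 775 mm from the base axis. Payload 14.6 kg.
Tool frame: the origin (TCP) lies at the very end of the fingers, on their centre line; the grasp point (between the pads) lies 19 mm behind it (manip.grip_point_offset is the distance from the TCP to the grasp point, in mm); z points along the fingers, y is the line along which they close (so a half turn about z gives the same grasp; the last joint's range is limited). The gripper opens to 94 mm and grips with 3 to 60 N. Pads are 16 mm wide; open, the fingers measure 119 mm over their backs; the gripper's body (75 mm by 177 mm) begins 78 mm behind the grasp point.
Start: joints at [-1.255, 0.3, 1.521, -0, 1.321, -0.067], TCP at [205.428, -510.185, 205.446] pointing down, gripper open.
Joint ranges: [-3.03, 3.03], [-0.79, 2.21], [0.23, 2.52], [-1.04, 4.18], [0, 3.07], [-2.55, 2.55]. Speed limits (rad/s): [2.22, 2.22, 2.57, 3.14, 3.14, 3.14].

## Interface

Orientations are given as [roll, pitch, yaw] about the fixed x, y, z axes, in that order (R = Rz(yaw) Ry(pitch) Rx(roll)).
In Python, from cell import telemetry, eyes, manip gives the robot as it stands.
- The arm moves only by the tool play_rows, never from a script. Its arguments are lists of equal length, an entry for each row: "translation": the shift along the world's x, y, z in m, a list of three; "yaw": the turn about the world's z in rad. A call has 1 to 12 rows; each row is the pose to reach, as a shift and turn from the pose commanded when the call began; what a row does not reach only later rows make up. A row lasts 1/8 s, in which the tool goes at most 62.5 mm and 10.7 degrees, less where a joint would pass 70% of its speed; a pose out of reach is approached as far as the arm can. A call with a gripper value outside its range is refused whole. "hand" is the opening, from 0 (shut) to 1 (fully open), set as the call begins (left out, the last holds). The fingers move at their own pace and stop on an object; "force" is the grip in N (left out, the last holds). Time passes only in rows, so rows that repeat a pose let the fingers close. It gives the time, the measured TCP pose, the force, the opening and the grip force at its end, in the units of the state.
- telemetry.read_state(): the state, without advancing time (a new reading comes with each control period).
- eyes.camera(name): name is "side" or "top"; returns a dict with "pixels" (480x640x3 uint8, red, green, blue), "fx", "fy", "cx", "cy" (pixels), "dist_coeffs" ([k1, k2, p1, p2, k3] as OpenCV has them; the pictures are not rectified), "cam_to_world" (4x4, takes a point from camera to world coordinates). Camera axes: x right, y up, looking along -z (the intrinsics and any distortion apply to the point x, -y, -z); pixel columns grow to the right and rows downward; lengths in mm; the calibration is good to about 2 mm. A picture is of the moment at which its call begins. There is no depth.
- manip.sign_off(): hands the job in; it is judged then, once.
The state is a dict: "clock": time; "joints": joint angles; "qd": joint speeds; "effort": joint torques, N m; "eef_pos": TCP position; "eef_rot": TCP orientation; "wrist_force": force on the tool from outside, world axes, zero at the start; "moment": the same for the moment, N m; "finger_gap": finger opening in mm; "finger_force": force on a finger pad.
Only numpy, scipy, OpenCV 4.12 (cv2) and the standard library are available. Lean on these libraries where they do the work, as an engineer would, in place of code of your own. Each camera call takes 0.05 s, during which the arm holds its last target. There are 200 camera calls.

## Working session

There is one attempt and no reset: what is moved stays moved. The work goes in short steps, Python scripts to look and compute and a tool call to move; the robot and the scene stay as the last step left them, time stands still between calls to the robot, and variables do not carry over. Pictures are saved under pics/ and viewed, at most 10 in all, crops included, and the job is handed in when it is done.

Besides the shell and the picture viewer there is one more tool, called after ">>>" as a command line: name --pt "numbers of a row" for each row, then --argument value for the rest. play_rows: Moves the arm, as the interface text tells. Its arguments: {"type":"object","properties":{"translation":{"type":"array","items":{"type":"array","items":{"type":"number"}}},"yaw":{"type":"array","items":{"type":"number"}},"hand":{"type":"number"},"force":{"type":"number"}},"required":["translation","yaw"]}

```bash
mkdir -p pics
python3 - <<'E'
from cell import telemetry, eyes, manip
import cv2,numpy as np,pickle
for n in("side","top"):
    c=eyes.camera(n);pickle.dump(c,open(n+"0.pkl","wb"))
    cv2.imwrite(f"pics/{n}0.png",c["pixels"][:,:,::-1])
    print(n,c["fx"],c["cx"],c["cy"],c["dist_coeffs"],np.round(c["cam_to_world"],3).tolist())
s=telemetry.read_state();print({k:np.round(v,3).tolist() for k,v in s.items()})
E
```

```text
side 482.478615829694 315.91735043925286 245.17086550857616 [0.00887011 0.         0.         0.         0.        ] [[-0.802, 0.416, -0.428, 233.529], [-0.597, -0.555, 0.58, 477.489], [0.004, 0.72, 0.694, 655.987], [0.0, 0.0, 0.0, 1.0]]
top 472.7148845603951 320.230082698652 234.84715935610768 [-0.09270125  0.          0.          0.          0.        ] [[0.028, 0.999, -0.031, 557.658], [-1.0, 0.028, 0.002, -27.945], [0.002, 0.031, 1.0, 863.98], [0.0, 0.0, 0.0, 1.0]]
{'clock': 0.1, 'joints': [-1.255, 0.3, 1.522, 0.0, 1.321, -0.067], 'qd': [0.0, -0.003, -0.002, -0.002, -0.0, -0.001], 'effort': [0.003, -53.264, -35.328, 0.071, 0.023, -0.0], 'eef_pos': [205.37, -509.957, 204.948], 'eef_rot': [-3.141, -0.0, 0.383], 'wrist_force': [-0.727, -0.498, 0.725], 'moment': [-0.023, 0.03, -0.034], 'finger_force': 0.0, 'finger_gap': 94.082}
```

View pics/side0.png

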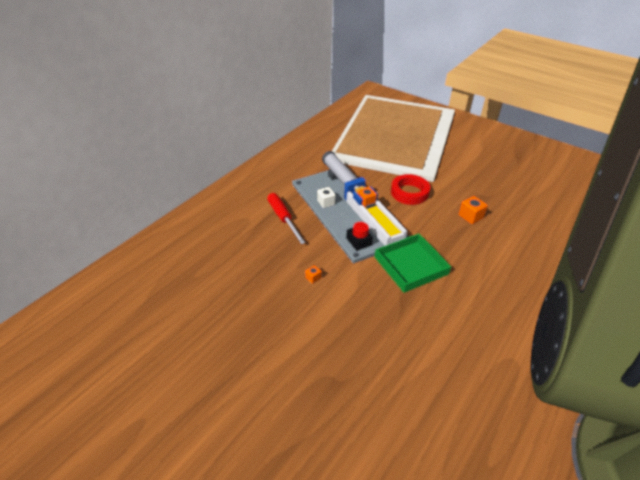

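View pics/top0.png

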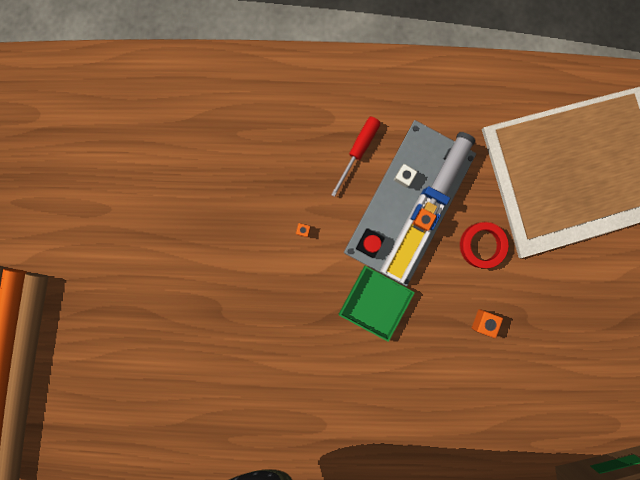

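Top view: the jig is centred near (410,200), with the red button at (372,244), the white cap at (406,175) and the yellow lane at (406,252). Three things could be taken for the cap: orange at (426,219) in the nest, a small one at (303,230), and a large one at (490,324). I choose the nest one. Red things are the button (372,244), the tape (485,245) and the screwdriver handle (365,138). Next, close crops.

Run:
```python
import cv2,pickle
for n,(x,y,w,h) in dict(top=(335,110,150,180),side=(285,140,150,130)).items():
    im=pickle.load(open(n+"0.pkl","rb"))["pixels"][y:y+h,x:x+w,::-1]
    k=3.3333333 if n=="top" else 4
    cv2.imwrite(f"pics/{n}c.png",cv2.resize(im,None,fx=k,fy=k,interpolation=cv2.INTER_CUBIC))
```

```text
(no output)
```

View pics/topc.png

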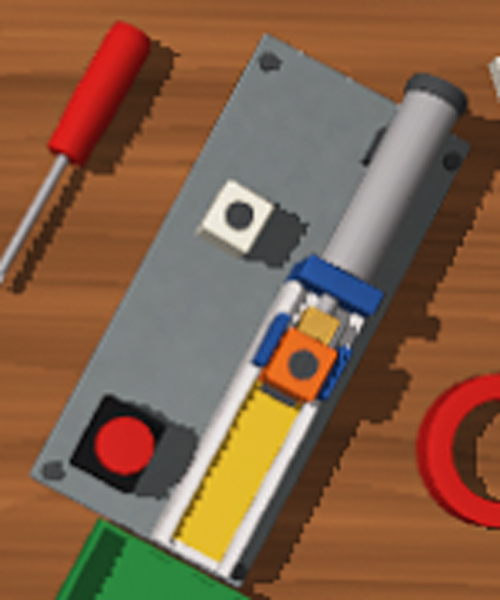

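View pics/sidec.png

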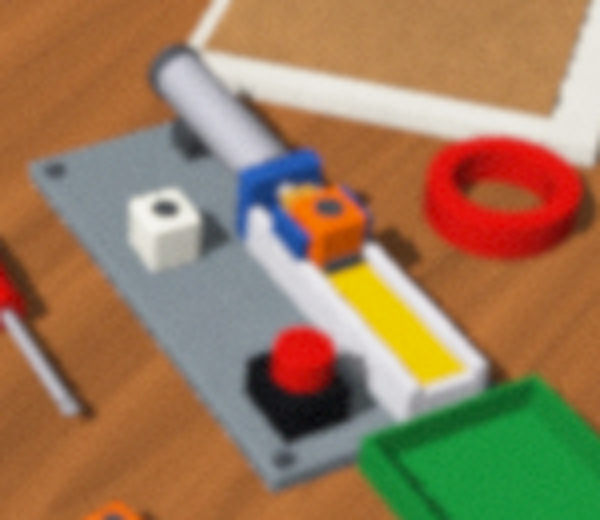

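The crops show the button top at crop (124,446) in top and (303,348) in side. The cap's top hole is at (304,364) and (334,208), the yellow end's middle at (198,551) and (443,379), and the plate corners are visible. The nest cap sits between blue cheeks in front of the plunger, as described.

```bash
cat > h.py <<'E'
import pickle,cv2,numpy as np
from scipy.optimize import least_squares
def load(n,f=None):
    c=pickle.load(open(f or n+"0.pkl","rb"));T=np.linalg.inv(c["cam_to_world"]);F=np.diag([1,-1,-1])
    K=np.array([[c["fx"],0,c["cx"]],[0,c["fy"],c["cy"]],[0,0,1]]);return F@T[:3,:3],F@T[:3,3],K,np.array(c["dist_coeffs"],float)
C={n:load(n) for n in("top","side")}
def proj(n,P):
    R,t,K,d=C[n];return cv2.projectPoints(np.atleast_2d(P).astype(float),cv2.Rodrigues(R)[0],t,K,d)[0][:,0]
def tri(a,b):
    r=least_squares(lambda P:np.r_[proj("top",P)[0]-a,proj("side",P)[0]-b],[550,-100,40.]);return r.x,np.sqrt(np.mean(r.fun**2))
top=lambda x,y:np.array([(x+.5)/3.33333-.5+335,(y+.5)/3.33333-.5+110])
side=lambda x,y:np.array([(x+.5)/4-.5+285,(y+.5)/4-.5+140])
E
python3 - <<'E'
from h import *
obs=dict(button=((124,446),(303,348),(0,-30,52)),cap=((304,364),(334,208),(-80,30,58)),yel=((198,551),(443,379),(30,30,30)),
 cornerUL=((266,34),(33,166),None),cornerLL=((33,476),(274,486),None),spare=((240,214),(165,209),None))
L=[]
for k,(a,b,j) in obs.items():
    a,b=top(*a),side(*b);P,e=tri(a,b);print(k,P.round(1),"rms px",e.round(2))
    if j: L.append((a,b,np.array(j,float)))
def w(p,j):
    c,s=np.cos(p[2]),np.sin(p[2]);return np.array([p[0]+c*j[0]-s*j[1],p[1]+s*j[0]+c*j[1],j[2]])
def f(p): return np.concatenate([np.r_[proj("top",w(p,j))[0]-a,proj("side",w(p,j))[0]-b] for a,b,j in L])
r=least_squares(f,[480,-100,np.pi+.4]);print(r.x,r.fun.round(2))
for q in[(0,-30,52),(0,30,30),(0,0,0),(-120,30,57)]:print(q,w(r.x,q).round(1))
E
```

```text
button [ 570.1 -118.7   50.9] rms px 0.12
cap [ 613.7 -210.8   56.8] rms px 0.72
yel [ 516.  -161.7   29.2] rms px 0.02
cornerUL [ 799.6 -197.6    8.6] rms px 0.58
cornerLL [553.4 -74.3   4.4] rms px 0.04
spare [ 694.3 -178.9   38.5] rms px 0.31
[ 556.1267135  -146.81801432    2.67186584] [ 0.97  0.39  0.45 -0.76  0.04  0.65 -1.4  -0.29 -0.89  0.16 -0.31  0.23]
(0, -30, 52) [ 569.7 -120.1   52. ]
(0, 30, 30) [ 542.5 -173.6   30. ]
(0, 0, 0) [ 556.1 -146.8    0. ]
(-120, 30, 57) [ 649.6 -227.9   57. ]
```

Measured heights (51, 57, 29 mm) match the text (52, 58, 30). The plate edge gives yaw 2.677 and the fit gives 2.672. So the jig is at (556, -147) with yaw about 2.675, and the tool yaw should be -0.467 with a gap of about 47.5 mm. First I move above it at z = 120.

>>> play_rows --pt "0.035 0.036 0" --pt "0.07 0.073 0" --pt "0.105 0.109 0" --pt "0.14 0.145 0" --pt "0.175 0.182 -0.01" --pt "0.21 0.218 -0.02" --pt "0.245 0.254 -0.04" --pt "0.28 0.291 -0.06" --pt "0.316 0.327 -0.075" --pt "0.351 0.363 -0.085" --pt "0.351 0.363 -0.085" --pt "0.351 0.363 -0.085" --yaw '[-0.085, -0.17, -0.255, -0.34, -0.425, -0.51, -0.595, -0.68, -0.765, -0.85, -0.85, -0.85]' --hand 0.505

```text
clock: 1.6
eef_pos: [556.0, -147.5, 120.3]
eef_rot: [3.141, 0.001, -0.466]
wrist_force: [-1.0, 0.3, 0.8]
finger_gap: 47.3
finger_force: 0.0
```

>>> play_rows --pt "0 0 -0.02" --pt "0 0 -0.04" --pt "0 0 -0.057" --pt "0 0 -0.057" --pt "0 0 -0.057" --yaw '[0, 0, 0, 0, 0]'

```text
clock: 2.22
eef_pos: [556.7, -147.6, 64.3]
eef_rot: [-3.141, -0.001, -0.467]
wrist_force: [0.8, -0.9, -0.1]
finger_gap: 47.6
finger_force: 0.0
```

Run:
```python
from cell import eyes
import cv2,pickle
from h import *
im=eyes.camera("side")["pixels"];t=eyes.camera("top")["pixels"]
# predicted finger-tip centres & button/trap, in crop pixels
from cell import telemetry
s=telemetry.read_state();p=np.array(s["eef_pos"]);y=s["eef_rot"][2];u=np.array([np.sin(y),-np.cos(y),0])
print(p,s["finger_gap"],s["wrist_force"])
a=im[130:280,270:430,::-1];b=t[180:300,330:490,::-1]
cv2.imwrite("pics/s2.png",np.vstack([cv2.resize(a,None,fx=4,fy=4,interpolation=2)]))
for k in(-30,30):print(k,((proj("side",p+k*u)[0]-(270,130)+.5)*4-.5).round())
for q in([569.9,-119.5,51.5],[542.5,-173.6,30]):print(((proj("side",q)[0]-(270,130)+.5)*4-.5).round())
```

```text
[ 556.79667794 -147.41785926   64.33651709] 47.232538388155184 [-0.17841692 -0.63126625 -0.32382317]
-30 [366. 364.]
30 [475. 327.]
[364. 386.]
[468. 383.]
```

View pics/s2.png

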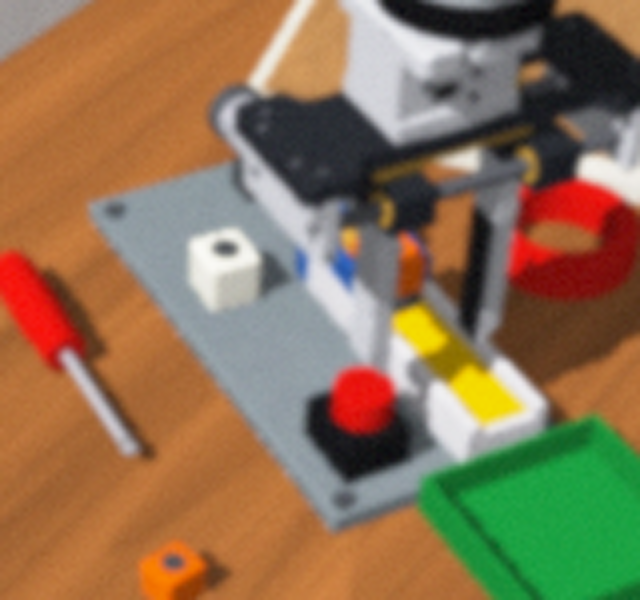

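The left fingertip ends near (375,362) above and behind the button top (363,389). The right one is over the yellow lane near (485,338). I'll check their alignment in one enlarged crop with the predicted tip outlines drawn in.

Run:
```python
from cell import eyes,telemetry
from h import *
im=eyes.camera("side")["pixels"];s=telemetry.read_state();p=np.array(s["eef_pos"]);y=s["eef_rot"][2]
u=np.array([np.sin(y),-np.cos(y),0]);v=np.array([np.cos(y),np.sin(y),0])
k=10;o=np.array([345,180]);a=cv2.resize(np.ascontiguousarray(im[180:238,345:415,::-1]),None,fx=k,fy=k,interpolation=2)
for sg in(-1,1):
    q=[((proj("side",p+sg*e*u+w*v)[0]-o+.5)*k-.5) for e,w in((23.6,-8),(36.1,-8),(36.1,8),(23.6,8))]
    cv2.polylines(a,[np.int32(np.round(q))],True,(0,255,0),1)
cv2.imwrite("pics/s3.png",a)
```

```text
(no output)
```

View pics/s3.png

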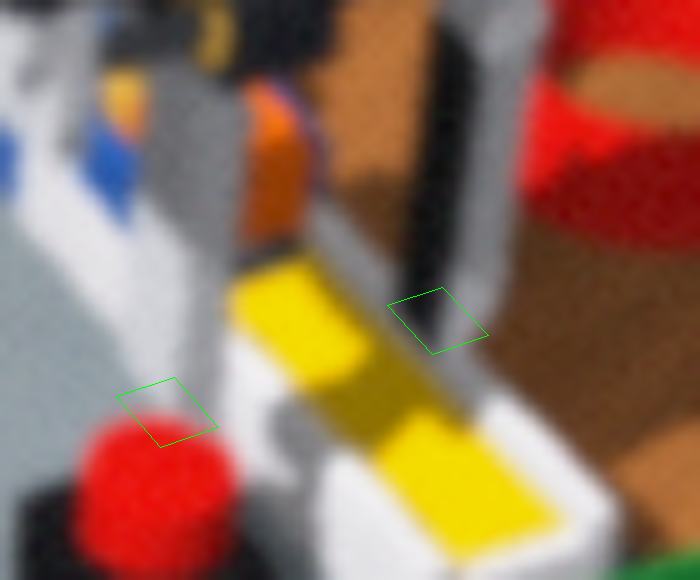

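The tips sit within about 2 px of prediction: one over the button, one over the lane. The offsets are well within tolerance. Pressing gently.

>>> play_rows --pt "0 0 -0.004" --pt "0 0 -0.008" --pt "0 0 -0.011" --pt "0 0 -0.013" --pt "0 0 -0.015" --pt "0 0 -0.015" --yaw '[0, 0, 0, 0, 0, 0]'

```text
clock: 3.12
eef_pos: [556.4, -147.1, 48.4]
eef_rot: [3.142, 0.0, -0.467]
wrist_force: [-1.4, 0.3, 1.1]
finger_gap: 47.2
finger_force: 0.8
```

>>> play_rows --pt "0 0 -0.002" --pt "0 0 -0.004" --pt "0 0 -0.006" --pt "0 0 -0.008" --pt "0 0 -0.008" --pt "0 0 -0.008" --pt "0 0 -0.008" --pt "0 0 -0.008" --yaw '[0, 0, 0, 0, 0, 0, 0, 0]'

```text
clock: 4.12
eef_pos: [556.4, -147.2, 40.4]
eef_rot: [-3.142, 0.0, -0.467]
wrist_force: [-1.2, 1.7, 3.5]
finger_gap: 47.8
finger_force: 3.0
```

Run:
```python
from cell import eyes,telemetry
from h import *
im=eyes.camera("side")["pixels"];s=telemetry.read_state();print(s["eef_pos"],s["wrist_force"],s["moment"])
cv2.imwrite("pics/s4.png",cv2.resize(np.ascontiguousarray(im[180:250,335:415,::-1]),None,fx=8,fy=8,interpolation=2))
```

```text
[ 556.41624374 -147.17224315   40.42570104] [-1.73959238  2.10291581  3.52132918] [ 0.35374588  0.33843135 -0.0625326 ]
```

View pics/s4.png

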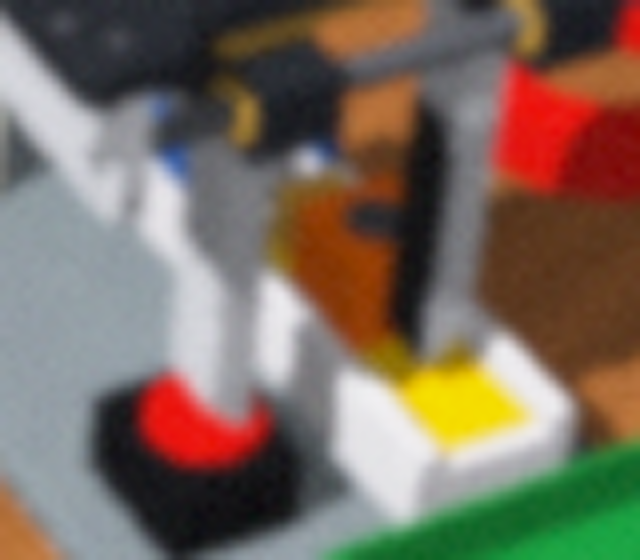

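The cap (dark orange, around (345,265)) has popped out and rests against the lane finger on the yellow. The left finger holds the button well down. The wrist feels about 2.5 N along the lane. I'll press slightly more for margin and settle.

>>> play_rows --pt "0 0 -0.001" --pt "0 0 -0.001" --pt "0 0 -0.001" --pt "0 0 -0.001" --pt "0 0 -0.001" --pt "0 0 -0.001" --yaw '[0, 0, 0, 0, 0, 0]'

```text
clock: 4.92
eef_pos: [556.6, -147.2, 40.1]
eef_rot: [-3.141, -0.0, -0.467]
wrist_force: [-4.1, 2.5, 10.9]
finger_gap: 47.3
finger_force: 6.4
```

The button is fully down: it bottomed out at z = 40 with about 11 N, and the cap is still pressing on the finger. Handing in.

```bash
python3 -c "
from cell import manip
print(manip.sign_off())"
```

```text
the job is handed in; nothing more can be done
None
```

I handed the job in with one finger holding the red button fully down and the other trapping the orange end cap on the yellow stretch; the sign-off returned no verdict.

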